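# Date the form with the sprung date stamp

### The arm

A 6-joint arm with a two-finger parallel gripper is mounted at the origin on the work surface. World frame = base frame: x ahead of the robot, y to its left, z up, the work surface at z = 0. Lengths are in mm, angles in rad, forces in N, time in s.
With the tool pointing down it reaches from about 250 to 775 mm from the base axis. Payload 8.9 kg.
Tool frame: the origin (TCP) lies at the centre of the arm's flange, where the gripper is bolted on; the fingertips stand 173 mm ahead of it and the grasp point (between the pads) lies 155 mm ahead of it (grip_point_offset is the distance from the TCP to the grasp point, in mm); z points along the fingers, y is the line along which they close (so a half turn about z gives the same grasp; the last joint's range is limited). The gripper opens to 85 mm and grips with 20 to 120 N. Pads are 22 mm wide; open, the fingers measure 114 mm over their backs; the gripper's body (76 mm by 85 mm) begins 54 mm behind the grasp point. The pads swing forward as they close: fully open they stand 13 mm farther back than shut.
Start: joints at [1.102, 0.291, -0.153, 1.127, 0, 1.431], TCP at [170.018, 496.708, 404.705] pointing down, gripper open.
Joint ranges: [-2.52, 2.52], [-0.91, 1.74], [-1.3, 1.37], [-1.96, 2.02], [-1.52, 1.47], [-3.14, 3.14]. Speed limits (rad/s): [2.22, 2.22, 2.79, 3.14, 3.14, 3.14].

### API

Orientations are given as a rotation vector (axis times angle).
In Python, from cell import * gives the robot as it stands.
- The arm moves only by the tool step_arm, never from a script. Its arguments are lists of equal length, an entry for each row: "travel": the shift along the tool's x, y, z in units of 25 mm (1.0 is 25 mm), a list of three; "spin": the turn about the tool's z in units of 5 degrees (1.0 is 5 degrees); "claw": the finger opening in mm, from 0 to 85.4. In form: {"travel": [[x, y, z], ...], "spin": [spin, ...], "claw": [claw, ...]}. A call has 1 to 8 rows; each row is the pose to reach, as a shift and turn from the pose commanded when the call began, along the tool's axes at that moment; what a row does not reach only later rows make up. A row lasts 1/8 s, in which the tool goes at most 62.5 mm and 10.7 degrees, less where a joint would pass 70% of its speed; a pose out of reach is approached as far as the arm can. A call with a gripper value outside its range is refused whole. The fingers move at their own pace and stop on an object; "force" is the grip in N (left out, the last holds). Time passes only in rows, so rows that repeat a pose let the fingers close. It gives the time, the measured TCP pose, the force, the opening and the grip force at its end, in the units of the state.
- state(): the state, without advancing time (a new reading comes with each control period).
- read_camera(name): name is "scene" or "side" or "wrist"; returns a dict with "img" (384x512x3 uint8, blue, green, red), "fov_y" (degrees; the focal length in pixels is half the picture's height over the tangent of half this angle, whatever the lens; pixels are square), "cx", "cy" (the principal point, pixels), "eye" and "orientation" of the camera in the world; the wrist camera has in their place "mount" (4x4, takes a point from camera to tool coordinates, whose origin is the TCP and whose axes are the flange's). Camera axes: x right, y down, z forward; pixel columns grow to the right and rows downward; lengths in mm; the calibration is good to about 2 mm. A picture is of the moment at which its call begins: read the wrist's pose just before it. There is no depth.
- hand_in(): hands the job in; it is judged then, once.
Trained networks look in a picture, given as the dict that the camera call returned (one of the last four; its "shot" number tells which), for a name from the list of things; names that differ only in an ending like _2 or _b are one class to them, and where a whole thing is asked for, a point or a joint stands for the part that bears it (a point fixed in the world has none). Each returns a list of dicts, best first, with "confidence" (0 to 1); they miss things now and then, are a little off and sometimes report something else, mostly with a low value. They report only what shows in the picture. A call takes as long as a camera call.
- boxes_of(target, picture): "point" ([column, row] in pixels, amid what is visible of it).
- trace(target, picture): "pixels" (384x512 bool, what is visible of it) and "point" ([column, row] in pixels, amid what is visible of it).
- spot_point(target, picture): "point" ([column, row] in pixels: a listed point, or the origin of a listed thing).
The state is a dict: "clock": time; "qpos": joint angles; "dq": joint speeds; "tau": joint torques, N m; "tcp_pos": TCP position; "ee_rot": TCP orientation; "force": force on the tool from outside, world axes, zero at the start; "wrist_torque": the same for the moment, N m; "grip_width": finger opening in mm; "gripper_force": force on a finger pad.
Only numpy, scipy, OpenCV 4.12 (cv2) and the standard library are available. Lean on these libraries where they do the work, as an engineer would, in place of code of your own. Each camera call takes 0.05 s, during which the arm holds its last target. There are 200 camera calls.

### The job

Date the form on the clipboard: take the steel-framed date stamp from its tray, stand it squarely on the heavily ruled date box, the right way up, and push its handle through the first soft stop to the stiffer second stop for a moment, so that the print is full, without bearing down over 25 N, sliding the stamp while it prints, or printing anywhere else on the form. Let the handle spring back up, and set (do not drop) the stamp upright in its empty bay of the tray; leave the other things where they are.

Things in the scene. Friction and masses are not known exactly. Their poses are not given: they have to be found in the camera images.
- stamp: Date stamp, 0.18 to 0.3 kg, about 116 mm tall. Black foot frame 48 mm (x) by 66 mm (y), 8 mm high, open in the middle; on it a narrow steel frame, 26 mm (x) by 64 mm (y), its top about 61 mm up; above that, on three rods, the handle. Origin: centre of the foot's underside; z up; -x is its front, the side with the little sight lip on the foot, and the lower edge of the print.
- stamp_grip (a point): Where the middle of the handle is while it is up, 102 mm above the stamp's origin, give or take 4 mm with the print-depth setting. The handle is a black block 34 mm (x) by 50 mm (y) and 28 mm high; hold it across x (across y the fingertips come down on the frame). Held by it, the rest hangs from it without play. This point belongs to the foot and does not sink with the handle.
- stamp_handle (a joint): Plunger travel of the handle in its frame, m: 0 up, at most 0.0265. Light return spring, 2 N rising to about 4 N. Somewhere between 12 and 20 mm down (the print-depth setting differs each time) the die, a flat rubber plate 26 mm (x) by 44 mm (y) on the stamp's axis, meets the paper inside the foot: the soft first stop.
- die_push (a joint): How far the sprung die plate is pushed back into the handle, m: 0 up to the first stop, 0.004 at the second. Past the first stop the handle goes on only when the push reaches about 7 N; 4 mm farther, at about 9.5 N (the stamp's own weight on the paper comes on top), it meets the second stop and the print is full. That stop is hard: come onto it at 5 mm/s or less.
- stamp_front (a point): Middle of the front edge of the stamp's foot, at its underside, 24 mm from the stamp's origin towards -x.
- form: White pad of forms on a brown clipboard, fixed. Board 170 mm (x) by 190 mm (y). Origin: centre of the board's underside; the paper is level, 12 mm above it. A steel clip, 24 mm high, runs along the +x edge, the top of the form; -x is the bottom of the form. The pad takes up to 25 N.
- date_box (a point): Centre of the date box, on the paper. A heavy dark outline, 38 mm (x) by 56 mm (y); it has the form's axes: +x towards the clip, z up. The print (26 by 44 mm) has to lie inside it, centred within 5 mm and square within 0.14 rad, the stamp's front towards the form's bottom (-x).
- tray: Low dark steel tray, fixed, 90 mm (x) by 200 mm (y), walls 14 mm high and 4 mm thick, floor 4 mm thick, parted in the middle into two bays each 82 by 94 mm, centred 49 mm either side of the origin along y. Origin: centre of the underside. One bay holds the date stamp at the start, the other the round hand stamp.
- round_stamp: Wooden hand stamp with a round foot (38 mm across) and knob, 74 mm tall, in the other bay of the tray. Origin: centre of its underside. Leave it alone.
- jar: White porcelain jar with lid, 78 mm across, 98 mm tall. Origin: centre of its underside. Leave it alone.
- amber_bottle: Brown glass bottle, 62 mm across, 130 mm tall. Origin: centre of its underside. Leave it alone.
- mortar: White porcelain mortar, 156 mm across, with its pestle. Origin: centre of its underside. Leave it alone.

How it is judged (in metres and radians):
On the way, in this order (a step that is already met when the one before it is completed fails the run):
1. the stamp stands in the date box, the right way up, its handle pushed home to the second stop (the die plate at least 3.2 mm back) (horizontal distance between stamp and date_box below 0.005 m and angle between the x axis of stamp and the x axis of date_box, either way round below 0.14 rad and x of stamp_front in the frame of date_box below -0.012 m and value of joint die_push above 0.0032 m and angle between stamp's own z axis and vertical below 0.06 rad), for 0.3 s.
2. the handle has sprung back up (within 3 mm) (value of joint stamp_handle below 0.003 m), for 0.1 s.
At the end, for the whole second after the job is handed in: The date stamp stands upright (within 0.05 rad) and still on the floor of the empty bay of the tray (within 2.5 mm of it), its handle up within 2 mm, let go (x of stamp in the frame of tray between -0.03 and 0.03 m and y of stamp in the frame of tray between -0.08 and 0.08 m and z of stamp in the frame of tray below 0.0065 m and angle between stamp's own z axis and vertical below 0.05 rad and value of joint stamp_handle below 0.002 m and linear speed of stamp below 0.01 m/s and angular speed of stamp below 0.1 rad/s); the robot touches nothing.
It fails at once if the form is pressed with more than 25 N (contact force between stamp and form above 25 N).
It fails at once if the die is pressed back (over 1 mm: it prints) while the stamp is more than 5 mm off the date box's centre, more than 0.14 rad askew or the wrong way up (value of joint die_push above 0.001 m and not (horizontal distance between stamp and date_box below 0.005 m and angle between the x axis of stamp and the x axis of date_box, either way round below 0.14 rad and x of stamp_front in the frame of date_box below -0.012 m)).
It fails at once if the stamp slides while the die is pressed on the paper (over 30 mm/s) (value of joint die_push above 0.001 m and linear speed of stamp above 0.03 m/s).
It fails at once if the stamp is dropped or banged into the tray (over 40 N) (contact force between stamp and tray above 40 N).
It fails at once if another thing is moved more than 15 mm or tipped (distance of any of round_stamp, jar, amber_bottle, mortar from where it was at the start of the episode above 0.015 m or angle between any of round_stamp, jar, amber_bottle's own z axis and vertical above 0.2 rad).
It also fails if it takes over 64 s, if anything falls off the work surface, if the arm or the gripper's body presses on something with over 40 N, if the wrist force passes 120 N, or if a joint passes its speed limit or range.

## Working session

There is one attempt and no reset: what is moved stays moved. The work goes in short steps, Python scripts to look and compute and a tool call to move; the robot and the scene stay as the last step left them, time stands still between calls to the robot, and variables do not carry over. Pictures are saved under pics/ and viewed, at most 10 in all, crops included, and the job is handed in when it is done.

Besides the shell and the picture viewer there is one more tool, called after "Call:" by a JSON object that holds its "method" and its "body", one argument or row to a line. step_arm: Moves the arm, as the interface text tells. Its arguments: {"type":"object","properties":{"travel":{"type":"array"},"spin":{"type":"array"},"claw":{"type":"array"},"force":{"type":"number"}},"required":["travel","spin","claw"]}

```bash
mkdir -p pics; cat > h.py <<'E'
from cell import *
import numpy as np, cv2
from scipy.spatial.transform import Rotation as R
def rot(o):
    o=np.array(o,float)
    return o if o.shape==(3,3) else R.from_rotvec(o).as_matrix() if o.size==3 else R.from_quat(o).as_matrix()
def shot(n):
    s=state(); p=read_camera(n)
    if n=="wrist":
        T=np.eye(4);T[:3,:3]=rot(s["ee_rot"]);T[:3,3]=s["tcp_pos"]
        M=T@np.array(p["mount"]); p["_E"],p["_R"]=M[:3,3],M[:3,:3]
    else: p["_E"],p["_R"]=np.array(p["eye"]),rot(p["orientation"])
    p["_f"]=192/np.tan(np.radians(p["fov_y"])/2)
    return p
def ray(p,px):
    d=p["_R"]@np.array([(px[0]-p["cx"])/p["_f"],(px[1]-p["cy"])/p["_f"],1]); return d
def onz(p,px,z):
    d=ray(p,px); return p["_E"]+d*(z-p["_E"][2])/d[2]
def tri(l):
    A=0;b=0
    for p,px in l:
        d=ray(p,px);d/=np.linalg.norm(d);P=np.eye(3)-np.outer(d,d);A=A+P;b=b+P@p["_E"]
    return np.linalg.solve(A,b)
def proj(p,X):
    c=p["_R"].T@(np.array(X)-p["_E"]); return c[:2]/c[2]*p["_f"]+[p["cx"],p["cy"]]
E
python3 - <<'E'
from h import *
np.set_printoptions(precision=1,suppress=True)
print(state())
ims=[]
for n in ["scene","side"]:
    p=shot(n);ims.append(p["img"]);print(n,p["fov_y"],p["_E"],p["orientation"],p.get("shot"))
    for t,z in [("stamp",0),("stamp_grip",106),("stamp_front",4),("form",0),("date_box",12),("tray",0),("round_stamp",4),("jar",0),("amber_bottle",0),("mortar",0)]:
        for r in spot_point(t,p)[:2]: print(t,np.array(r["point"]),round(r["confidence"],2),onz(p,r["point"],z))
cv2.imwrite("pics/a.png",cv2.resize(np.hstack(ims),(800,300)))
cv2.imwrite("pics/s.png",cv2.resize(ims[0],(800,600)))
E
```

```text
{'clock': 0.0, 'qpos': array([ 1.1,  0.3, -0.2,  1.1,  0. ,  1.4]), 'dq': array([-0.,  0.,  0., -0.,  0., -0.]), 'tau': array([ -0. , -53.7,  33.1,   0. ,  -0. ,   0. ]), 'tcp_pos': array([169.9, 496.5, 404.1]), 'ee_rot': array([-0.5, -3.1,  0. ]), 'force': array([ 0. , -0.5, -0.5]), 'wrist_torque': array([ 0. , -0.1,  0. ]), 'gripper_force': 0.0, 'grip_width': 85.17908755813681}
scene 54.99806199172818 [1544.   -53.2  718.4] [-1.6 -1.6  0.9] 1
stamp [236.1 202.4] 0.58 [ 548.7 -127.4    0. ]
stamp_grip [239.4 173.1] 0.89 [ 535.9 -113.9  106. ]
stamp_front [237.  197.6] 0.62 [ 526.7 -125.3    4. ]
stamp_front [236.5 175.2] 0.39 [ 383. -134.    4.]
form [327.4 197.3] 0.84 [519.7 181.4   0. ]
date_box [316.7 191. ] 0.78 [499.2 146.6  12. ]
tray [223.1 204.5] 0.67 [ 560.4 -169.5    0. ]
round_stamp [205.6 200.8] 0.7 [ 545.  -228.5    4. ]
jar [270.7 241. ] 0.84 [739.8 -17.7   0. ]
amber_bottle [385.2 200.2] 0.79 [537.1 374.3   0. ]
mortar [143.1 200.5] 0.68 [ 537.3 -437.3    0. ]
side 49.96378001778562 [ 368.7 -667.8  869.6] [-2.4  0.4 -0.2] 2
stamp [248.1 251.3] 0.82 [ 557.7 -113.4    0. ]
stamp_grip [248.  227.5] 0.87 [ 556.4 -118.9  106. ]
stamp_front [239.  257.5] 0.92 [ 529.5 -125.5    4. ]
form [206.8 175.3] 0.86 [532.6 180.5   0. ]
date_box [201.  181.8] 0.88 [507.6 149.3  12. ]
tray [257.4 266.8] 0.68 [ 563.9 -163.8    0. ]
round_stamp [264. 286.] 0.51 [ 559.4 -220.4    4. ]
jar [299.9 199.6] 0.79 [751.8  -0.1   0. ]
amber_bottle [192.6 133.2] 0.94 [541.1 381.8  -0. ]
mortar [290.6 382.1] 0.79 [ 533.2 -438.4    0. ]
```

View pics/s.png

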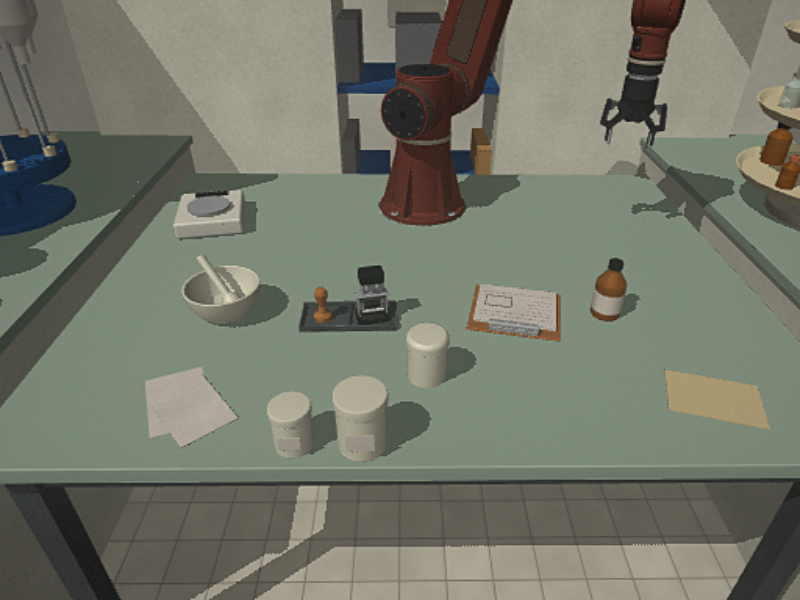

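View pics/a.png

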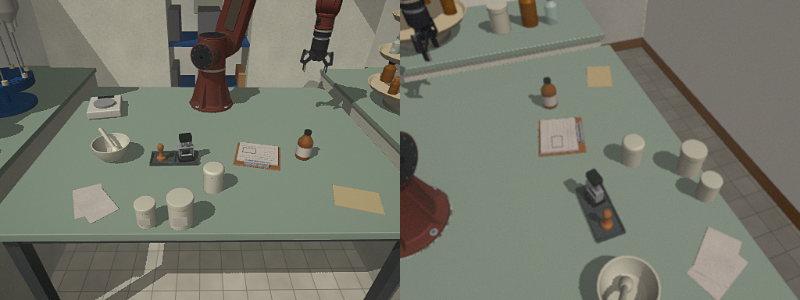

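The scene picture (800x600) shows the stamp at about (370,295) in the tray's right-hand bay, with the clipboard at (515,310) and its date box near (497,300). The jar, bottle and mortar stand clear. I'll work out the tool axes next.

```bash
cat >> h.py <<'E'
np.set_printoptions(precision=3,suppress=True)
def move(tgt,yaw=None):
    "units of travel/spin to TCP target; yaw = world angle of tool y"
    s=state();M=rot(s["ee_rot"]);d=M.T@(np.array(tgt)-s["tcp_pos"])/25
    y=np.arctan2(M[1,1],M[0,1]); sp=None
    if yaw is not None:
        a=(yaw-y+np.pi/2)%np.pi-np.pi/2; sp=-np.degrees(a)/5
    print("clock",s["clock"],"tcp",s["tcp_pos"],"toolyaw",y,"travel",d,"spin",sp,"q6",s["qpos"][5],"F",s["force"])
E
python3 - <<'E'
from h import *
s=state();print(rot(s["ee_rot"]))
p=shot("wrist");print(np.array(p["mount"]),p["fov_y"],p["_E"],p["_R"])
move([460,130,400]);move([505,148,400])
E
```

```text
[[-0.946  0.324  0.   ]
 [ 0.324  0.946  0.   ]
 [-0.     0.    -1.   ]]
[[ 0.    -0.955 -0.296 75.618]
 [ 1.     0.    -0.     0.893]
 [ 0.001 -0.296  0.955 31.491]
 [ 0.     0.     0.     1.   ]] 59.781314045552286 [ 98.762 522.048 373.223] [[ 0.324  0.904  0.28 ]
 [ 0.946 -0.309 -0.096]
 [-0.     0.296 -0.955]]
clock 1.15 tcp [170.003 496.717 404.716] toolyaw 1.2410612078671452 travel [-15.725 -10.123   0.188] spin None q6 1.431465327463699 F [-0.592  0.157  0.211]
clock 1.15 tcp [170.003 496.717 404.716] toolyaw 1.2410612078671452 travel [-17.194  -8.858   0.188] spin None q6 1.431465327463699 F [-0.592  0.157  0.211]
```

Call:
{"method": "step_arm", "body": {
  "travel": [
    [-2.4, -1.25, 0],
    [-4.8, -2.5, 0],
    [-7.2, -3.75, 0],
    [-9.6, -5, 0],
    [-12, -6.2, 0],
    [-14.5, -7.5, 0],
    [-16.5, -8.5, 0],
    [-16.5, -8.5, 0]
  ],
  "spin": [1, 2, 4, 6, 8, 10, 12, 12],
  "claw": [85, 85, 85, 85, 85, 85, 85, 85]
}}

```text
clock: 2.15
tcp_pos: [493.4, 159.6, 404.6]
ee_rot: [2.002, 2.42, 0.0]
force: [-0.7, 0.7, 0.5]
grip_width: 84.6
gripper_force: 0.0
```

```bash
python3 - <<'E'
from h import *
p=shot("wrist");print(state()["tcp_pos"],p["_E"])
cv2.imwrite("pics/w1.png",p["img"])
for t,z in [("date_box",12),("form",0)]:
  for r in spot_point(t,p)[:2]: print(t,np.array(r["point"]),r["confidence"],onz(p,r["point"],z))
move([553,-118,400],0.25)
E
```

```text
[494.623 158.572 404.489] [479.599 234.726 373.102]
date_box [267.  168.9] 0.98 [507.107 151.495  12.   ]
date_box [248.8 359.6] 0.16 [ 534.722 -110.931   12.   ]
form [297.7 138.5] 0.56 [534.826 189.274   0.   ]
clock 2.3 tcp [492.101 161.126 404.469] toolyaw 0.19158030734215623 travel [-11.425   0.266   0.178] spin -0.6694403659491699 q6 1.55437083095036 F [ 0.162  0.593 -1.368]
```

View pics/w1.png

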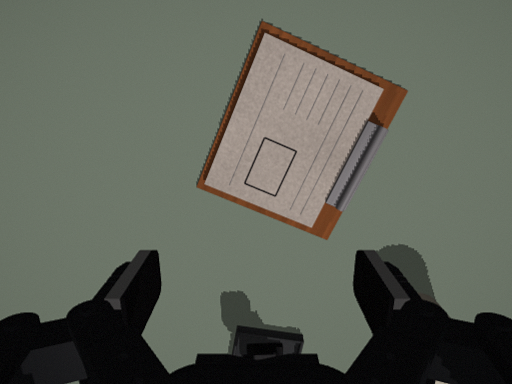

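The wrist view shows the board, with the date box outlined at corners (264,138), (296,151), (276,195) and (245,183). The clip is at (355,165). I'll measure the corners now that the arm has settled.

```bash
cat >> h.py <<'E'
def datebox(p,pt,z=12):
    g=cv2.cvtColor(p["img"],cv2.COLOR_BGR2GRAY);g=cv2.resize(g,None,fx=4,fy=4,interpolation=cv2.INTER_CUBIC)
    b=cv2.adaptiveThreshold(g,255,cv2.ADAPTIVE_THRESH_MEAN_C,cv2.THRESH_BINARY_INV,61,15)
    cs,_=cv2.findContours(b,cv2.RETR_LIST,cv2.CHAIN_APPROX_NONE)
    q=(float(pt[0]*4),float(pt[1]*4)); out=[]
    for c in cs:
        if cv2.contourArea(c)<3000 or cv2.pointPolygonTest(c,q,False)<0: continue
        W=np.array([onz(p,(x/4-.375,y/4-.375),z)[:2] for x,y in c[:,0]],np.float32)
        r=cv2.minAreaRect(W); 
        if max(r[1])>80: continue
        B=cv2.boxPoints(r);e=[B[1]-B[0],B[2]-B[1]];e=min(e,key=np.linalg.norm)
        out.append((r[0],r[1],np.arctan2(e[1],e[0])))
    return out
E
python3 - <<'E'
from h import *
p=shot("wrist");print(state()["tcp_pos"])
r=spot_point("date_box",p)[0]["point"];print(r,onz(p,r,12));
for o in datebox(p,r):print(o)
move([553,-118,400],0.25)
E
```

```text
[491.398 161.893 404.512]Traceback (most recent call last):
  File "<stdin>", line 3, in <module>
IndexError: list index out of range
```

```bash
python3 - <<'E'
from h import *
p=shot("wrist");print(state()["tcp_pos"])
for o in datebox(p,proj(p,[506,150,12])):print(o)
move([553,-118,400],0.25)
E
```

```text
[490.826 162.728 404.719]
((509.3228759765625, 154.41461181640625), (54.40009307861328, 36.37657165527344), np.float32(-0.21861608))
((509.38775634765625, 154.24563598632812), (58.90834426879883, 40.87553405761719), np.float32(-0.22055335))
clock 2.45 tcp [490.826 162.728 404.719] toolyaw 0.19476520208158285 travel [-11.498   0.267   0.186] spin -0.6329441605966573 q6 1.5546413372126648 F [-0.31  -0.413  0.457]
```

Call:
{"method": "step_arm", "body": {
  "travel": [
    [-2.2, 0, 0],
    [-4.4, 0, 0],
    [-6.6, 0, 0],
    [-8.8, 0.1, 0],
    [-10.5, 0.2, 0],
    [-11, 0.3, 0],
    [-11, 0.3, 0],
    [-11, 0.3, 0]
  ],
  "spin": [0, 0, 0, 0, 0, 0, 0, 0],
  "claw": [85, 85, 85, 85, 85, 85, 85, 85]
}}

```text
clock: 3.45
tcp_pos: [551.5, -104.7, 404.8]
ee_rot: [-1.994, -2.427, -0.0]
force: [0.1, 1.1, 0.2]
grip_width: 85.0
gripper_force: 0.0
```

```bash
python3 - <<'E'
from h import *
read_camera("wrist");read_camera("wrist")
p=shot("wrist");print(state()["tcp_pos"],p["_E"])
cv2.imwrite("pics/w2.png",p["img"])
for t,z in [("stamp",4),("stamp_grip",106),("stamp_front",4),("tray",0),("round_stamp",4)]:
  for r in spot_point(t,p)[:2]: print(t,np.array(r["point"]),r["confidence"],onz(p,r["point"],z))
E
```

```text
[ 551.624 -105.109  404.87 ] [537.224 -29.832 373.4  ]
stamp [260.2 168.1] 0.81 [ 557.966 -115.166    4.   ]
stamp_grip [260.2 197.3] 0.68 [ 557.226 -116.358  106.   ]
stamp_front [237.5 171. ] 0.9 [ 533.316 -123.504    4.   ]
tray [250.4 209. ] 0.83 [ 556.608 -167.316    0.   ]
round_stamp [244.5 254.7] 0.74 [ 560.6   -226.105    4.   ]
round_stamp [236.8 170.1] 0.43 [ 532.349 -122.624    4.   ]
```

View pics/w2.png

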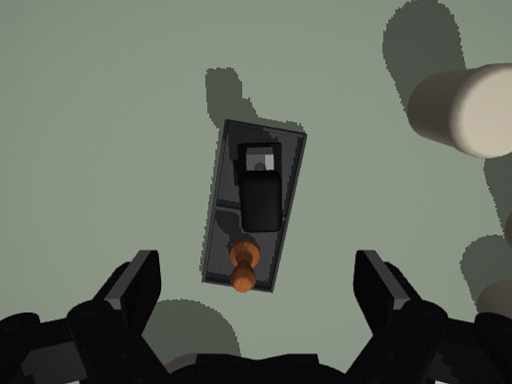

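The wrist view shows the handle at (260,200), the foot at (260,165) with its front lip to the left at about (238,165), and the tray tilted slightly. The round stamp is at (245,260). Next I'll measure the handle's yaw from its edges.

```bash
python3 - <<'E'
from h import *
p=shot("wrist")
t=trace("stamp",p)
m=t[0]["pixels"].astype(np.uint8);print(t[0]["confidence"],m.sum(),cv2.boundingRect(m))
g=cv2.cvtColor(p["img"],cv2.COLOR_BGR2GRAY)
for r in range(170,236,6): print(r,g[r,232:292:2])
d=((g<14)&(m>0)).astype(np.uint8)
rows=range(184,224,2)
E=[];F=[]
for r in rows:
    c=np.flatnonzero(d[r,230:295])+230
    E.append(onz(p,(c[0]-.5,r),116)[:2]);F.append(onz(p,(c[-1]+.5,r),116)[:2])
for L in (E,F):
    vx,vy,x,y=cv2.fitLine(np.array(L,np.float32),cv2.DIST_HUBER,0,.01,.01).ravel();print(x,y,np.arctan2(-vx,vy) if vy>0 else np.arctan2(vx,-vy))
move([557,-116,300])
E
```

```text
0.86 3841 (233, 141, 49, 90)
170 [56 19 13  6 10 13  6  3  2  6  8  0  5  4  4  5  6  5  4  1  3  6  8 14
 24 56 60 63 57 61]
176 [58 28 20  9  8  4  6  8  6  6 10  7  5  9  9  9  9 10  9  7 11  9  8 10
  6 55 62 61 61 31]
182 [59 31 20 12  9  9 14 18 19 17 16 17 21 19 19 19 19 23 22 23 21 23 17 15
 13 53 60 60 39 33]
188 [59 57 58 40 10  8 13 17 18 17 19 20 20 22 21 19 20 21 23 21 21 25 17 17
 12 57 61 63 31 33]
194 [58 57 58 41  1 10 16 15 18 19 18 15 19 22 19 23 23 21 25 22 25 29 20 14
  7 56 63 41 35 16]
200 [38 38 62 59 30  7 15 14 16 20 18 18 17 21 19 20 23 24 23 24 27 25 25 14
 11 55 41 35 26 44]
206 [21 20 23 23 19  7 10 17 18 20 20 20 21 21 22 24 21 25 25 26 27 29 22 16
  9 56 41 34 23 61]
212 [32 36 41 60 47  1 14 15 17 18 22 20 22 20 21 24 24 25 27 27 28 30 26 19
 11 30 35 18 55 95]
218 [ 36  34  31  31  62   8   9  19  19  15  20  21  21  21  23  28  24  27
  29  30  31  32  29  21  13  56  63  43  59 145]
224 [ 32  31  31  28  62  11  12  14  21  19  21  20  23  23  25  25  26  30
  27  32  31  34  30  19  10  31  23  58 135 147]
230 [ 35  32  30  32  32  64  43  22   7  14  15  13  12   9  12  12   9  20
  20  17  19  18  39  60  33  23  53  98 147 144]
542.03314 -122.63039 0.24057527
575.2282 -120.11702 0.24218017
clock 3.95 tcp [ 551.779 -106.25   404.748] toolyaw 0.193876745630871 travel [-0.423  0.129  4.19 ] spin None q6 1.0565799633671025 F [0.281 0.943 0.922]
```

```bash
python3 - <<'E'
from h import *
p=shot("wrist")
a=onz(p,(262,179),118);b=onz(p,(262,230),118);print(a,b,(a+b)/2)
move([557,-117,261],0.24)
E
```

```text
[554.966 -98.593 118.   ] [ 563.626 -141.602  118.   ] [ 559.296 -120.098  118.   ]
clock 4.0 tcp [ 551.785 -106.309  404.712] toolyaw 0.19383415168397564 travel [-0.459  0.122  5.748] spin -0.5290216532298666 q6 1.0565500280923517 F [ 0.013 -0.114 -0.104]
```

Call:
{"method": "step_arm", "body": {
  "travel": [
    [-0.3, 0.1, 0.7],
    [-0.51, 0.15, 2],
    [-0.51, 0.15, 3.3],
    [-0.51, 0.15, 4.4],
    [-0.51, 0.15, 5.3],
    [-0.51, 0.15, 5.75],
    [-0.51, 0.15, 5.75],
    [-0.51, 0.15, 5.75]
  ],
  "spin": [-0.3, -0.53, -0.53, -0.53, -0.53, -0.53, -0.53, -0.53],
  "claw": [85, 85, 85, 85, 85, 85, 85, 85]
}}

```text
clock: 5.0
tcp_pos: [558.3, -118.4, 261.6]
ee_rot: [1.939, 2.471, 0.001]
force: [0.3, -0.2, 0.5]
grip_width: 84.7
gripper_force: 0.0
```

Call:
{"method": "step_arm", "body": {
  "travel": [
    [0, 0, 0],
    [0, 0, 0],
    [0, 0, 0],
    [0, 0, 0],
    [0, 0, 0],
    [0, 0, 0]
  ],
  "spin": [0, 0, 0, 0, 0, 0],
  "claw": [55, 40, 30, 25, 20, 20],
  "force": 60
}}

```text
clock: 5.75
tcp_pos: [558.0, -118.2, 261.1]
ee_rot: [1.939, 2.471, 0.0]
force: [-0.1, -0.2, 1.0]
grip_width: 33.2
gripper_force: 63.3
```

```bash
python3 - <<'E'
from h import *
s=state();print(s["grip_width"],s["gripper_force"],s["force"])
p=shot("wrist")
cv2.imwrite("pics/w3.png",p["img"])
move(s["tcp_pos"]+[0,0,70])
E
```

```text
33.23089957356771 63.32068204879761 [-0.148 -0.19   1.047]
clock 5.8 tcp [ 557.988 -118.151  261.01 ] toolyaw 0.2400534379365161 travel [-0.001  0.001 -2.802] spin None q6 0.9939058089968198 F [ 0.139 -0.665  0.602]
```

View pics/w3.png

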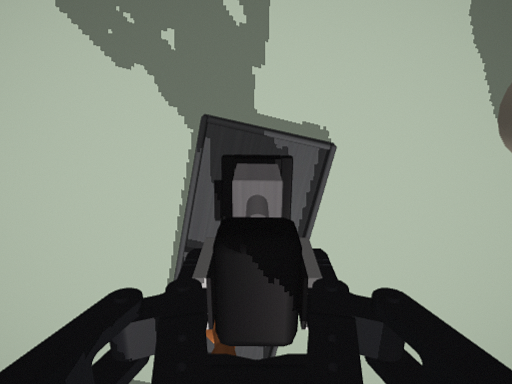

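The gripper holds the handle at 33.2 mm. The foot's far edge is at row 155, columns 221–293, square to the gripper. I'll measure the offset of the stamp along tool x.

```bash
python3 - <<'E'
from h import *
s=state();p=shot("wrist");M=rot(s["ee_rot"])
for px,z in [((257,155.5),12),((221.5,157),12),((293,157),12),((257,219),None),((257,345),None)]:
    w=onz(p,px,z if z else 120); print(px,M.T@(w-s["tcp_pos"]))
for t,z in [("stamp",4),("stamp_grip",106)]:
  for r in spot_point(t,p)[:1]: print(t,r["confidence"],np.array(r["point"]),M.T@(onz(p,r["point"],z)-s["tcp_pos"]))
c=np.array([508.5,153.2])
move([508.5,153.2,340],-0.22)
E
```

```text
(257, 155.5) [ 33.233   0.631 249.007]
(221.5, 157) [ 32.222 -22.839 249.002]
(293, 157) [ 32.232  24.431 249.012]
(257, 219) [ 31.971   0.601 141.007]
(257, 345) [-22.344   0.622 141.012]
stamp 0.57 [257.9 195.6] [  2.772   1.284 257.01 ]
stamp_grip 0.84 [259.5 280.1] [ -1.458   1.674 155.01 ]
clock 5.95 tcp [ 557.994 -118.149  260.98 ] toolyaw 0.2400679512700131 travel [11.013  0.658 -3.162] spin 5.2719903794004335 q6 0.9939005032163929 F [ 0.363 -0.445  1.804]
```

Call:
{"method": "step_arm", "body": {
  "travel": [
    [0, 0, -0.4],
    [0, 0, -1.2],
    [0, 0, -2.2],
    [0.5, 0, -3],
    [1.7, 0, -3.2],
    [3.3, 0.1, -3.2],
    [5, 0.1, -3.2],
    [6.7, 0.1, -3.2]
  ],
  "spin": [0, 0, 0, 0.5, 1.5, 2.5, 3.5, 4.5],
  "claw": [20, 20, 20, 20, 20, 20, 20, 20]
}}

```text
clock: 6.95
tcp_pos: [519.9, 46.4, 341.3]
ee_rot: [-2.387, -2.042, 0.0]
force: [1.5, 0.3, -1.7]
grip_width: 33.4
gripper_force: 63.0
```

```bash
python3 - <<'E'
from h import *
move([508.5,100,340],-0.22); print(state()["grip_width"])
E
```

```text
clock 6.95 tcp [519.87   46.359 341.314] toolyaw -0.15582621576015382 travel [ 2.049 -0.782  0.053] spin 0.7353773984652692 q6 1.6754194254238248 F [ 1.498  0.271 -1.675]
33.37580308311082
```

Call:
{"method": "step_arm", "body": {
  "travel": [
    [0.9, -0.3, 0],
    [1.7, -0.7, 0],
    [2.0, -0.78, 0],
    [2.0, -0.78, 0],
    [2.0, -0.78, 0]
  ],
  "spin": [0.4, 0.74, 0.74, 0.74, 0.74],
  "claw": [20, 20, 20, 20, 20]
}}

```text
clock: 7.58
tcp_pos: [509.1, 96.9, 341.0]
ee_rot: [2.449, 1.967, -0.0]
force: [0.0, 0.1, -2.8]
grip_width: 33.2
gripper_force: 63.1
```

```bash
python3 - <<'E'
from h import *
read_camera("wrist");p=shot("wrist")
cv2.imwrite("pics/w4.png",p["img"])
for r in spot_point("date_box",p)[:2]: print(r,onz(p,r["point"],12))
for o in datebox(p,proj(p,[508.5,153.2,12])):print(o)
move([508.5,153.2,279],-0.22)
E
```

```text
{'point': [241.8, 111.2], 'confidence': 0.8} [508.759 154.711  12.   ]
((509.41595458984375, 154.1803436279297), (54.38895034790039, 36.50960922241211), np.float32(-0.21765512))
((508.7951354980469, 152.2650604248047), (62.462425231933594, 41.03208541870117), np.float32(-0.21572463))
clock 7.725 tcp [509.021  96.929 340.909] toolyaw -0.2180110259698386 travel [ 2.193 -0.507  2.476] spin 0.022791963497873657 q6 1.8358543444359359 F [-0.439 -0.163 -2.05 ]
```

View pics/w4.png

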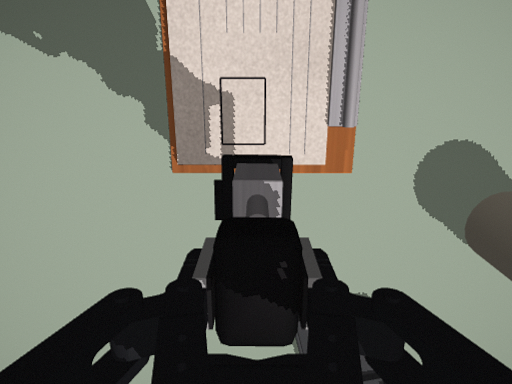

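The date box appears square to the tool at columns 221–265, rows 78–144, with the clip at right. The box centre is (509.4, 154.2) and the stamp's front faces the form's bottom.

Call:
{"method": "step_arm", "body": {
  "travel": [
    [0.8, -0.2, 0.2],
    [1.7, -0.4, 0.8],
    [2.24, -0.5, 1.5],
    [2.24, -0.5, 2.1],
    [2.24, -0.5, 2.5],
    [2.24, -0.5, 2.6],
    [2.24, -0.5, 2.6],
    [2.24, -0.5, 2.6]
  ],
  "spin": [0, 0, 0, 0, 0, 0, 0, 0],
  "claw": [20, 20, 20, 20, 20, 20, 20, 20]
}}

```text
clock: 8.72
tcp_pos: [509.0, 154.7, 276.5]
ee_rot: [2.449, 1.967, 0.001]
force: [0.2, -0.4, -2.6]
grip_width: 33.3
gripper_force: 63.0
```

```bash
python3 - <<'E'
from h import *
p=shot("wrist");move([508.8,154.3,276],-0.22)
s=state();M=rot(s["ee_rot"])
cv2.imwrite("pics/w5.png",p["img"])
E
```

```text
clock 8.775 tcp [508.974 154.801 276.454] toolyaw -0.21743262107982225 travel [-0.021 -0.002  0.018] spin 0.029419995307406976 q6 1.94601583716162 F [-0.031  0.778 -1.479]
```

View pics/w5.png

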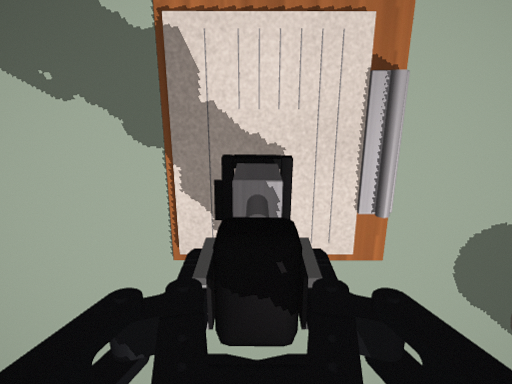

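Call:
{"method": "step_arm", "body": {
  "travel": [
    [0, 0, 0.1],
    [0, 0, 0.2],
    [0, 0, 0.3],
    [0, 0, 0.4],
    [0, 0, 0.5],
    [0, 0, 0.6],
    [0, 0, 0.67],
    [0, 0, 0.7]
  ],
  "spin": [0, 0, 0, 0, 0, 0, 0, 0],
  "claw": [20, 20, 20, 20, 20, 20, 20, 20]
}}

```text
clock: 9.78
tcp_pos: [508.7, 155.0, 258.4]
ee_rot: [-2.449, -1.968, -0.0]
force: [-1.1, 1.2, 2.5]
grip_width: 33.4
gripper_force: 63.5
```

Call:
{"method": "step_arm", "body": {
  "travel": [
    [0, 0, 0.02],
    [0, 0, 0.04],
    [0, 0, 0.06],
    [0, 0, 0.08],
    [0, 0, 0.1],
    [0, 0, 0.12],
    [0, 0, 0.14],
    [0, 0, 0.16]
  ],
  "spin": [0, 0, 0, 0, 0, 0, 0, 0],
  "claw": [20, 20, 20, 20, 20, 20, 20, 20]
}}

```text
clock: 10.78
tcp_pos: [508.7, 154.9, 254.4]
ee_rot: [-2.449, -1.967, 0.0]
force: [-0.5, 0.0, 2.8]
grip_width: 33.2
gripper_force: 63.5
```

Call:
{"method": "step_arm", "body": {
  "travel": [
    [0, 0, 0.02],
    [0, 0, 0.04],
    [0, 0, 0.06],
    [0, 0, 0.08],
    [0, 0, 0.1],
    [0, 0, 0.12]
  ],
  "spin": [0, 0, 0, 0, 0, 0],
  "claw": [20, 20, 20, 20, 20, 20]
}}

```text
clock: 11.52
tcp_pos: [508.7, 155.0, 251.6]
ee_rot: [-2.449, -1.968, -0.0]
force: [-3.5, -0.2, 7.2]
grip_width: 33.2
gripper_force: 64.2
```

Call:
{"method": "step_arm", "body": {
  "travel": [
    [0, 0, 0.016],
    [0, 0, 0.032],
    [0, 0, 0.048],
    [0, 0, 0.064]
  ],
  "spin": [0, 0, 0, 0],
  "claw": [20, 20, 20, 20]
}}

```text
clock: 12.02
tcp_pos: [508.7, 155.0, 250.2]
ee_rot: [2.449, 1.968, 0.0]
force: [-3.5, -0.0, 8.0]
grip_width: 33.1
gripper_force: 64.3
```

Call:
{"method": "step_arm", "body": {
  "travel": [
    [0, 0, 0.016],
    [0, 0, 0.032],
    [0, 0, 0.048]
  ],
  "spin": [0, 0, 0],
  "claw": [20, 20, 20]
}}

```text
clock: 12.4
tcp_pos: [508.7, 155.0, 249.1]
ee_rot: [2.449, 1.968, 0.0]
force: [-4.1, -0.2, 8.5]
grip_width: 33.0
gripper_force: 64.5
```

Call:
{"method": "step_arm", "body": {
  "travel": [
    [0, 0, 0.012],
    [0, 0, 0.024],
    [0, 0, 0.024]
  ],
  "spin": [0, 0, 0],
  "claw": [20, 20, 20]
}}

```text
clock: 12.78
tcp_pos: [508.7, 155.0, 248.5]
ee_rot: [2.449, 1.968, 0.0]
force: [-3.7, -0.4, 9.8]
grip_width: 33.4
gripper_force: 64.5
```

Call:
{"method": "step_arm", "body": {
  "travel": [
    [0, 0, 0.012],
    [0, 0, 0.024],
    [0, 0, 0.024]
  ],
  "spin": [0, 0, 0],
  "claw": [20, 20, 20]
}}

```text
clock: 13.15
tcp_pos: [508.7, 155.0, 248.0]
ee_rot: [2.449, 1.968, 0.0]
force: [-3.6, -0.0, 10.3]
grip_width: 33.3
gripper_force: 64.5
```

Call:
{"method": "step_arm", "body": {
  "travel": [
    [0, 0, 0.01],
    [0, 0, 0.02],
    [0, 0, 0.02]
  ],
  "spin": [0, 0, 0],
  "claw": [20, 20, 20]
}}

```text
clock: 13.52
tcp_pos: [508.7, 155.0, 247.7]
ee_rot: [2.449, 1.968, 0.001]
force: [-4.5, -0.3, 14.5]
grip_width: 33.2
gripper_force: 65.1
```

The force jumped to 14.5 N, so the second stop is reached. I'll hold there briefly.

Call:
{"method": "step_arm", "body": {
  "travel": [
    [0, 0, 0],
    [0, 0, 0],
    [0, 0, 0],
    [0, 0, 0],
    [0, 0, 0]
  ],
  "spin": [0, 0, 0, 0, 0],
  "claw": [20, 20, 20, 20, 20]
}}

```text
clock: 14.15
tcp_pos: [508.7, 154.9, 247.7]
ee_rot: [2.449, 1.967, 0.001]
force: [-4.5, -0.2, 13.0]
grip_width: 33.4
gripper_force: 65.1
```

Call:
{"method": "step_arm", "body": {
  "travel": [
    [0, 0, -0.03],
    [0, 0, -0.07],
    [0, 0, -0.12],
    [0, 0, -0.18],
    [0, 0, -0.26],
    [0, 0, -0.36],
    [0, 0, -0.46],
    [0, 0, -0.56]
  ],
  "spin": [0, 0, 0, 0, 0, 0, 0, 0],
  "claw": [20, 20, 20, 20, 20, 20, 20, 20]
}}

```text
clock: 15.15
tcp_pos: [508.8, 154.9, 261.1]
ee_rot: [2.449, 1.967, 0.0]
force: [-0.2, 0.4, 1.2]
grip_width: 33.5
gripper_force: 63.7
```

Call:
{"method": "step_arm", "body": {
  "travel": [
    [0, 0, -0.1],
    [0, 0, -0.2],
    [0, 0, -0.3],
    [0, 0, -0.4],
    [0, 0, -0.8],
    [0, 0, -1.4],
    [0, 0, -2.2],
    [0, 0, -3]
  ],
  "spin": [0, 0, 0, 0, 0, 0, 0, 0],
  "claw": [20, 20, 20, 20, 20, 20, 20, 20]
}}

```text
clock: 16.15
tcp_pos: [508.8, 154.9, 337.5]
ee_rot: [2.449, 1.967, 0.001]
force: [-0.3, 0.4, -2.8]
grip_width: 33.3
gripper_force: 63.0
```

```bash
python3 - <<'E'
from h import *
move([558,-118.2,340],0.24)
E
```

```text
clock 16.15 tcp [508.796 154.918 337.528] toolyaw -0.21721415144128767 travel [-10.244   4.276  -0.098] spin -5.239288242248208 q6 1.9460955674042193 F [-0.337  0.376 -2.823]
```

Call:
{"method": "step_arm", "body": {
  "travel": [
    [-1, 0.4, 0],
    [-2.6, 1.1, -0.1],
    [-4.3, 1.8, -0.1],
    [-6, 2.5, -0.1],
    [-7.7, 3.2, -0.1],
    [-9.2, 3.8, -0.1],
    [-10.1, 4.2, -0.1],
    [-10.24, 4.28, -0.1]
  ],
  "spin": [-0.5, -1.3, -2.2, -3, -3.8, -4.6, -5.1, -5.24],
  "claw": [20, 20, 20, 20, 20, 20, 20, 20]
}}

```text
clock: 17.15
tcp_pos: [558.3, -119.7, 339.3]
ee_rot: [1.941, 2.469, 0.0]
force: [-0.4, 1.6, -2.3]
grip_width: 33.6
gripper_force: 63.0
```

```bash
python3 - <<'E'
from h import *
for i in range(4): p=shot("wrist")
cv2.imwrite("pics/w6.png",p["img"])
move([558,-118.2,261],0.24)
E
```

```text
clock 17.35 tcp [ 557.883 -117.343  338.77 ] toolyaw 0.2401449847850521 travel [-0.035 -0.004  3.111] spin 0.0016614032554192772 q6 0.995046702674079 F [-0.138 -0.114 -1.114]
```

View pics/w6.png

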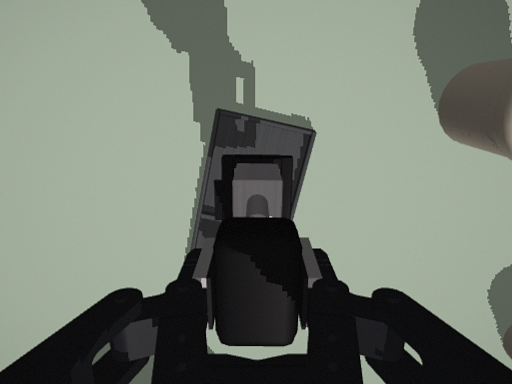

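The stamp is still square in the fingers, with its foot at columns 221–293 and row 155 as before. It is above its bay.

Call:
{"method": "step_arm", "body": {
  "travel": [
    [0, 0, 0.5],
    [0, 0, 1.3],
    [0, 0, 2],
    [0, 0, 2.5],
    [0, 0, 2.75],
    [0, 0, 2.85],
    [0, 0, 2.9],
    [0, 0, 2.95]
  ],
  "spin": [0, 0, 0, 0, 0, 0, 0, 0],
  "claw": [20, 20, 20, 20, 20, 20, 20, 20]
}}

```text
clock: 18.35
tcp_pos: [558.2, -118.2, 265.1]
ee_rot: [1.939, 2.471, 0.0]
force: [-0.6, -0.6, -3.1]
grip_width: 33.0
gripper_force: 63.0
```

Call:
{"method": "step_arm", "body": {
  "travel": [
    [0, 0, 0.04],
    [0, 0, 0.08],
    [0, 0, 0.12],
    [0, 0, 0.16],
    [0, 0, 0.16],
    [0, 0, 0.16]
  ],
  "spin": [0, 0, 0, 0, 0, 0],
  "claw": [20, 20, 20, 20, 20, 20]
}}

```text
clock: 19.1
tcp_pos: [558.1, -118.1, 260.8]
ee_rot: [1.939, 2.471, 0.0]
force: [-0.5, -0.2, 0.7]
grip_width: 33.3
gripper_force: 63.4
```

Force went from -3 N to about 0.7 N, so the stamp is standing on the floor. I'll release it and go up.

Call:
{"method": "step_arm", "body": {
  "travel": [
    [0, 0, 0],
    [0, 0, 0],
    [0, 0, 0],
    [0, 0, 0],
    [0, 0, 0],
    [0, 0, 0],
    [0, 0, 0],
    [0, 0, 0]
  ],
  "spin": [0, 0, 0, 0, 0, 0, 0, 0],
  "claw": [36, 40, 50, 60, 75, 85, 85, 85]
}}

```text
clock: 20.1
tcp_pos: [558.0, -118.1, 260.7]
ee_rot: [1.939, 2.471, -0.0]
force: [0.2, -0.3, 0.3]
grip_width: 85.1
gripper_force: 0.0
```

Call:
{"method": "step_arm", "body": {
  "travel": [
    [0, 0, -0.4],
    [0, 0, -1.2],
    [0, 0, -2.2],
    [0, 0, -3.4],
    [0, 0, -4.6],
    [0, 0, -5.4],
    [0, 0, -5.6],
    [0, 0, -5.6]
  ],
  "spin": [0, 0, 0, 0, 0, 0, 0, 0],
  "claw": [85, 85, 85, 85, 85, 85, 85, 85]
}}

```text
clock: 21.1
tcp_pos: [558.0, -118.1, 400.7]
ee_rot: [1.939, 2.471, 0.0]
force: [1.2, 0.4, -0.7]
grip_width: 84.9
gripper_force: 0.0
```

```bash
python3 - <<'E'
from h import *
p=shot("wrist");q=shot("side")
cv2.imwrite("pics/w7.png",np.hstack([p["img"][60:340,100:400],cv2.resize(q["img"][140:300,160:320],(280,280))]))
print(state()["force"],state()["tcp_pos"])
E
```

```text
[-1.414  0.009  0.039] [ 557.778 -118.012  399.854]
```

View pics/w7.png

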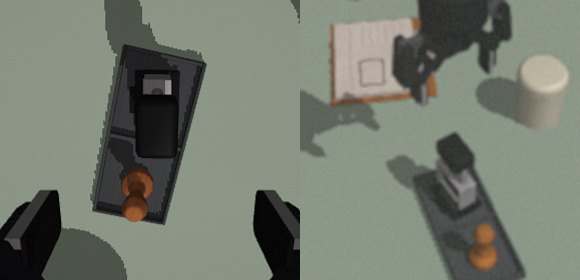

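The stamp stands upright in its bay with the handle up, at (157,110) in the left half of the picture. The round stamp is untouched and the gripper is clear.

```bash
python3 -c "
from cell import *
print(hand_in())"
```

```text
the job is handed in; nothing more can be done
None
```

I pressed the date stamp in the date box to its second stop (peak reading about 14.5 N), set it back upright in its bay and handed the job in; no verdict came back, and I took no close-up of the print.

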